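Level the chapati griddle and hold the level down on it

ROBOT

A 6-joint arm with a two-finger parallel gripper is mounted at the origin on the work surface. World frame = base frame: x ahead of the robot, y to its left, z up, the work surface at z = 0. Lengths are in m, angles in degrees, forces in N, time in s.
With the tool pointing down it reaches from about 0.4 to 0.825 m from the base axis. Payload 7 kg.
Tool frame: the origin (TCP) lies midway between the tips of the shut fingers; the grasp point (between the pads) lies 19 mm behind it (r.grip_point_offset is the z of the grasp point in the tool frame, in m); z points along the fingers, y is the line along which they close (so a half turn about z gives the same grasp; the last joint's range is limited). The gripper opens to 88 mm and grips with 3 to 60 N. Pads are 19 mm wide; open, the fingers measure 130 mm over their backs; the gripper's body (78 mm by 193 mm) begins 47 mm behind the grasp point.
Start: joints at [16.507, 20.546, 0.682, 0, -70.136, -16.507], TCP at [0.675, -0, 0.227] pointing down, gripper open.
Joint ranges: [-176.03, 176.03], [-82.01, 121.73], [-58.28, 71.71], [-173.87, 95.51], [-174.79, -0.11], [-173.66, 173.66]. Speed limits (degrees/s): [136.94, 136.94, 172.46, 180, 180, 180].

INTERFACE

Orientations are given as [roll, pitch, yaw] about the fixed x, y, z axes, in that order (R = Rz(yaw) Ry(pitch) Rx(roll)).
In Python, from plant import r, viewer, recognise, outline_of, pinpoint gives the robot as it stands.
- The arm moves only by the tool move_arm, never from a script. Its argument "targets" is a list of rows, each a list of 2 entries, a list of its own where there are three numbers: the shift along the tool's x, y, z in cm, then the turn, a rotation vector about the tool's x, y, z in rad. A call has 1 to 5 rows; each row is the pose to reach, as a shift and turn from the pose commanded when the call began, along the tool's axes at that moment; what a row does not reach only later rows make up. A row lasts 1/8 s, in which the tool goes at most 62.5 mm and 10.7 degrees, less where a joint would pass 70% of its speed; a pose out of reach is approached as far as the arm can. A call with a gripper value outside its range is refused whole. "jaw" is the finger opening in cm, from 0 to 8.76, set as the call begins (left out, the last holds). The fingers move at their own pace and stop on an object; "squeeze" is the grip in N (left out, the last holds). Time passes only in rows, so rows that repeat a pose let the fingers close. It gives the time, the measured TCP pose, the force, the opening and the grip force at its end, in the units of the state.
- r.get_state(): the state, without advancing time (a new reading comes with each control period).
- viewer.capture(name): name is "scene" or "side" or "wrist"; returns a dict with "image" (480x640x3 uint8, blue, green, red), "intrinsics" (3x3 intrinsics, pixels), "D" ([k1, k2, p1, p2, k3] as OpenCV has them; the pictures are not rectified), "camera_from_world" (4x4, takes a point from world to camera coordinates). Camera axes: x right, y up, looking along -z (the intrinsics and any distortion apply to the point x, -y, -z); pixel columns grow to the right and rows downward; lengths in m; the calibration is good to about 2 mm. A picture is of the moment at which its call begins. There is no depth.
- r.close_job(): hands the job in; it is judged then, once.
Trained networks look in the newest picture that a camera, given by its name, has taken for a name from the list of things; names that differ only in an ending like _2 or _b are one class to them, and where a whole thing is asked for, a point or a joint stands for the part that bears it (a point fixed in the world has none). Each returns a list of dicts, best first, with "score" (0 to 1); they miss things now and then, are a little off and sometimes report something else, mostly with a low value. They report only what shows in the picture. A call takes as long as a camera call. They do not tell look-alikes from the thing itself.
- recognise(label, camera): "box" ([left, top, right, bottom] in pixels, round what is visible of it).
- outline_of(label, camera): "mask" (480x640 bool, what is visible of it) and "box" ([left, top, right, bottom] in pixels, round what is visible of it).
- pinpoint(label, camera): "location" ([row, column] in pixels: a listed point, or the origin of a listed thing).
The state is a dict: "time_s": time; "joints": joint angles; "qd": joint speeds; "joint_torque": joint torques, N m; "tcp_pos": TCP position; "eef_rot": TCP orientation; "contact_force": force on the tool from outside, world axes, zero at the start; "moment": the same for the moment, N m; "gripper_width": finger opening in m; "gripper_force": force on a finger pad.
Only numpy, scipy, OpenCV 4.12 (cv2) and the standard library are available. Lean on these libraries where they do the work, as an engineer would, in place of code of your own. Each camera call takes 0.05 s, during which the arm holds its last target. There are 200 camera calls.

TASK

The flat griddle sits low on the side of its red-tabbed jack bolt, so oil would run off it. Take the yellow spirit level that leans on the edge of the wooden board, stand it upright on its long edge in the middle of the griddle, pointing at the bolt, and let go of it; then turn the bolt by its tab until the bubble rests between the two black lines. Finish with the hand pressing the level firmly down on the plate (about a kilo of push), bubble still between the lines, and stay like that without letting up; leave the sufuria, the blue plate, the mwiko and the board where they are.

Things in the scene. Friction and masses are not known exactly. Their poses are not given: they have to be found in the camera images.
- level: Yellow torpedo spirit level with black ends, 180 mm long (its x), 18 mm thick (its y), 46 mm high (its z), 0.26 kg; origin at the middle of its long bottom edge, z up when it stands. At the start it leans 30 degrees from upright: bottom corner on the counter, face against the edge of the 14 mm high board, the top 30 mm of that face free above the board
- vial (a point): middle of the level's vial, on its top, 37.5 mm above the bottom edge, axes as the level's: lime green, along x, seen from above and from both faces, with a white bubble 10 mm long and two black lines 6.5 mm either side of the middle
- bubble (a joint): position of the bubble's middle along the level's x, m; 0 = centred between the black lines, stops at +-0.014. The bubble runs to the HIGHER end, 0.9 mm for each milliradian of slope along x, and settles in about 1 s
- plate_top (a point): centre of the upper face of the griddle's flat dark steel plate, about 90 mm above the counter; the plate is 240 mm (its x) by 260 mm (its y), z its normal. A 12 mm high lip runs along the +y edge; the jack bolt is on the -y side
- griddle: the whole griddle, fast on the counter; origin on the counter midway between its two fixed back feet, 90 mm to the +y side of the plate's centre, axes as plate_top. It tilts only about the line through those feet (its x), as the jack bolt raises or lowers the -y side. At the start that side is low by 1.1 to 2.9 rad of turning the bolt
- bolt_tab (a point): middle of the red upright tab on the jack bolt, 46 mm long (its x), 10 mm thick (its y), 34 mm high, 115 mm above the counter, 45 mm beyond the plate's -y edge. It turns on the spot (0.12 N m), keeps its height and stays where left. CLOCKWISE seen from above raises its side of the griddle: each radian tilts the plate 3.6 mrad and moves the bubble 3.2 mm towards the bolt
- board: wooden chapati board lying flat, 300 mm (its x) by 180 mm (its y) by 14 mm, 0.7 kg, origin at the centre of its underside; the level leans on its -y long edge
- sufuria: aluminium pot 198 mm across the rim and 142 mm high with a green lid clipped on, 0.8 kg, origin at the centre of its underside; leave it alone
- plate: blue plastic serving plate, 200 mm across, 22 mm high, origin at the centre of its underside; leave it alone
- mwiko: flat wooden mwiko paddle, 380 mm long, 66 mm wide, 9 mm thick, lying along its x, origin at its underside, 180 mm from the handle end; leave it alone
Mind the look-alikes: they are no part of the job. Of the things like the level, leave any that is orange, purple or turquoise; of the rest the larger one is meant.

How it is judged (in metres and radians):
On the way, in this order (a step that is already met when the one before it is completed fails the run):
1. the level stands upright on its long edge in the middle of the griddle, pointing at the bolt, hand off it (angle between level's own z axis and vertical below 0.06 rad and angle between the x axis of level and the y axis of plate_top, either way round below 0.2 rad and z of level in the frame of plate_top between -0.004 and 0.004 m and x of level in the frame of plate_top between -0.06 and 0.06 m and y of level in the frame of plate_top between -0.045 and 0.045 m and contact force between each of the arm, the fingers and level below 0.2 N), for 0.2 s.
2. the bubble rests between the lines on the standing level, with the hand off it and the plate truly level (all of step 1 and value of joint bubble between -0.0017 and 0.0017 m and angle between plate_top's own z axis and vertical below 0.0023 rad), for 0.4 s.
At the end, for the whole second after the job is handed in: Level upright on its long edge on the plate (3.5 deg), pointing at the bolt (11 deg), within 45 mm (60 mm across) of the plate's centre; plate level within 0.13 deg, bubble within 1.7 mm of the middle; hand still pressing, the level bearing on the plate with 7 to 40 N, at rest (angle between level's own z axis and vertical below 0.06 rad and angle between the x axis of level and the y axis of plate_top, either way round below 0.2 rad and z of level in the frame of plate_top between -0.004 and 0.004 m and x of level in the frame of plate_top between -0.06 and 0.06 m and y of level in the frame of plate_top between -0.045 and 0.045 m and value of joint bubble between -0.0017 and 0.0017 m and angle between plate_top's own z axis and vertical below 0.0023 rad and contact force between level and griddle between 7 and 40 N and contact force between any of the fingers, the arm and level above 4 N and linear speed of level below 0.02 m/s); the arm keeps its last pose, push and grip.
It fails at once if a bystander (sufuria, plate, mwiko or board) is pushed aside by more than 20 mm (distance of any of sufuria, plate, mwiko, board from where it was at the start of the episode above 0.02 m).
It fails at once if the level is forced down on the plate with more than 60 N (contact force between level and griddle above 60 N).
It also fails if it takes over 72 s, if anything falls off the work surface, if the arm or the gripper's body presses on something with over 40 N, if the wrist force passes 120 N, or if a joint passes its speed limit or range.

## Working session

There is one attempt and no reset: what is moved stays moved. The work goes in short steps, Python scripts to look and compute and a tool call to move; the robot and the scene stay as the last step left them, time stands still between calls to the robot, and variables do not carry over. Pictures are saved under pics/ and viewed, at most 10 in all, crops included, and the job is handed in when it is done.

Besides the shell and the picture viewer there is one more tool, called after "Request:" as name([rows], argument=value, ...), one row to a line, values as JSON. move_arm: Moves the arm, as the interface text tells. Its arguments: {"type":"object","properties":{"targets":{"type":"array","items":{"type":"array"}},"jaw":{"type":"number"},"squeeze":{"type":"number"}},"required":["targets"]}

```bash
ls; mkdir -p pics
cat > h.py <<'E'
import numpy as np, cv2
from plant import r, viewer, recognise, outline_of, pinpoint
def cap(n,save=None):
    c=viewer.capture(n)
    if save: cv2.imwrite('pics/'+save,c['image'])
    return c
def ray(c,u,v):
    p=cv2.undistortPoints(np.array([[[u,v]]],float),c['intrinsics'],np.array(c['D'],float))[0,0]
    T=np.array(c['camera_from_world']);R=T[:3,:3];o=-R.T@T[:3,3]
    return o,R.T@np.array([p[0],-p[1],-1.])
def atz(c,u,v,z):
    o,d=ray(c,u,v);return o+d*(z-o[2])/d[2]
def proj(c,P):
    T=np.array(c['camera_from_world']);q=(T[:3,:3]@np.atleast_2d(P).T).T+T[:3,3]
    q=q*[1,-1,-1]
    return cv2.projectPoints(q,np.zeros(3),np.zeros(3),c['intrinsics'],np.array(c['D'],float))[0][:,0]
E
python3 - <<'E'
from h import *
a=cap('scene');b=cap('side')
cv2.imwrite('pics/a.png',a['image']);cv2.imwrite('pics/b.png',b['image'])
for n in ['level','vial','plate_top','griddle','bolt_tab','board','sufuria','plate','mwiko']:
  for c,cc in(('scene',a),('side',b)):
    print(n,c,[(np.round(d['score'],2),np.round(d['box'])) for d in recognise(n,c)][:4],[(np.round(d['score'],2),np.round(d['location'])) for d in pinpoint(n,c)][:4])
print(r.get_state())
E
```

```text
pics
level scene [(np.float64(0.94), array([325., 247., 366., 269.])), (np.float64(0.85), array([363., 205., 378., 235.])), (np.float64(0.81), array([415., 336., 474., 392.])), (np.float64(0.74), array([374., 240., 408., 280.]))] [(np.float64(0.86), array([219., 374.])), (np.float64(0.85), array([261., 340.])), (np.float64(0.74), array([367., 441.])), (np.float64(0.7), array([317., 511.]))]
level side [(np.float64(0.89), array([226., 248., 265., 270.])), (np.float64(0.73), array([249., 220., 309., 236.])), (np.float64(0.64), array([298., 238., 305., 241.])), (np.float64(0.59), array([240., 166., 285., 184.]))] [(np.float64(0.94), array([235., 276.])), (np.float64(0.83), array([173., 264.])), (np.float64(0.7), array([257., 243.])), (np.float64(0.53), array([181., 332.]))]
vial scene [(np.float64(0.82), array([471., 296., 536., 327.])), (np.float64(0.73), array([413., 333., 478., 388.])), (np.float64(0.68), array([330., 250., 366., 271.])), (np.float64(0.67), array([367., 203., 377., 240.]))] [(np.float64(0.97), array([355., 450.])), (np.float64(0.92), array([257., 348.])), (np.float64
[... 2079 characters left out ...]
time_s': 1.9, 'joints': array([ 1.65055108e+01,  2.05450959e+01,  6.81808687e-01,  1.88385293e-03,
       -7.01360844e+01, -1.65068760e+01]), 'qd': array([-0.00847677,  0.00619827,  0.04385222, -0.01008188, -0.0957121 ,
        0.05909119]), 'joint_torque': array([-3.68989058e-04, -5.82361257e+01,  2.93300897e+01,  7.00263932e+00,
        1.26423835e-02, -7.83283411e-06]), 'tcp_pos': array([ 6.74980633e-01, -4.65029426e-05,  2.26580313e-01]), 'eef_rot': array([-1.79998894e+02, -1.52021322e-03, -9.00007251e+01]), 'contact_force': array([-0.29622125,  0.20997466,  1.44915268]), 'moment': array([ 0.01761561, -0.01784534,  0.05191809]), 'gripper_force': 0.0, 'gripper_width': 0.08753413632904403}
```

Run:
```python
import cv2
a=cv2.imread('pics/a.png')[140:420,150:560];b=cv2.imread('pics/b.png')[140:440,180:450]
cv2.imwrite('pics/a2.png',cv2.resize(a,(800,546),interpolation=cv2.INTER_CUBIC))
cv2.imwrite('pics/b2.png',cv2.resize(b,(540,600),interpolation=cv2.INTER_CUBIC))
```

```text
(no output)
```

View pics/a2.png

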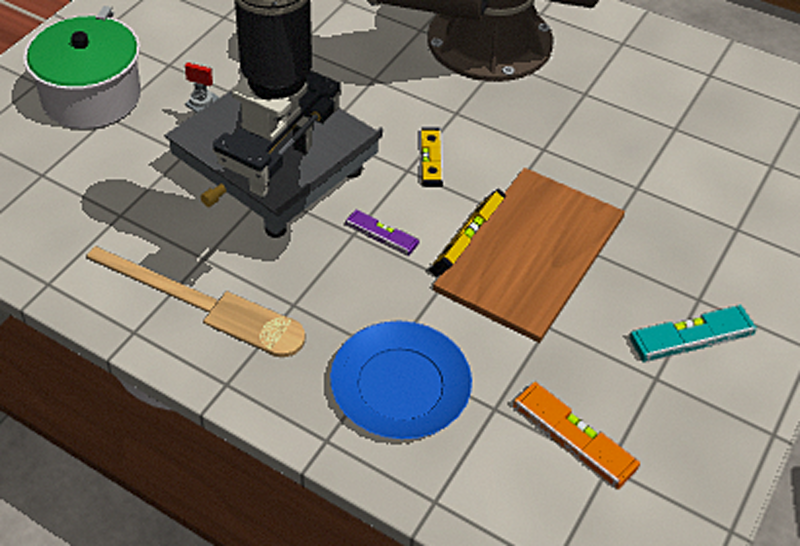

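View pics/b2.png

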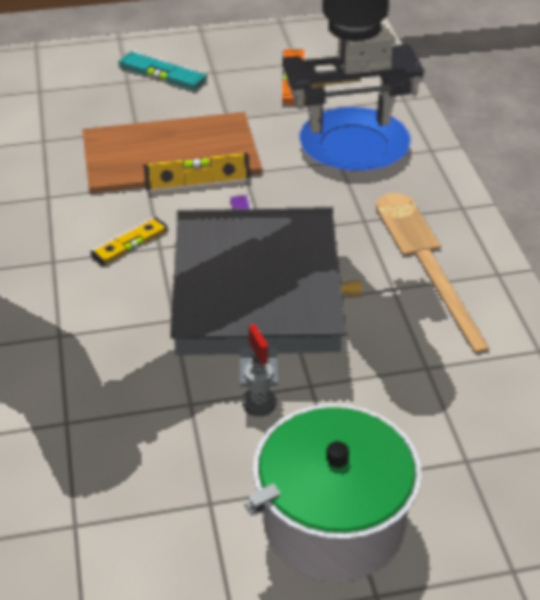

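```bash
cat >> h.py <<'E'
def tri(l):
    A=np.zeros((3,3));b=np.zeros(3)
    for c,u,v in l:
        o,d=ray(c,u,v);d/=np.linalg.norm(d);M=np.eye(3)-np.outer(d,d);A+=M;b+=M@o
    X=np.linalg.solve(A,b)
    return X,[np.round(proj(c,X)[0]-[u,v],1) for c,u,v in l]
def rectz(c,mask,z):
    ys,xs=np.nonzero(cv2.morphologyEx(mask.astype(np.uint8),cv2.MORPH_OPEN,np.ones((3,3))))
    P=np.array([atz(c,x,y,z)[:2] for x,y in zip(xs,ys)])
    (cx,cy),(w,h),a=cv2.minAreaRect((P*1000).astype(np.float32))
    return np.round([cx,cy,w,h,a],1)
E
python3 - <<'E'
from h import *
a=cap('scene');b=cap('side')
for n,z in [('board',.014),('plate_top',.09),('level',.03),('bolt_tab',.115),('sufuria',.142),('plate',.022),('mwiko',.009)]:
  for c,cc in(('scene',a),('side',b)):
    for d in outline_of(n,c)[:5]:
      print(n,c,round(d['score'],2),np.round(d['box']),rectz(cc,d['mask'],z))
for n,u,v in [('bolt',(253,175),(310,311)),('pt',(290,207),(308,276)),('vial?',(391,258),(280,219)),]:
    print(n,tri([(a,*u),(b,*v)]))
E
```

```text
board scene 0.68 [369. 226. 473. 318.] [439.6 300.5 185.7 317.7  89. ]
board scene 0.61 [198. 268. 304. 324.] [797.1 -86.5  68.2 378.9   4.4]
board side 0.69 [222. 198. 310. 234.] [4.337e+02 2.938e+02 3.008e+02 1.951e+02 1.000e-01]
board side 0.69 [304. 344. 390. 433.] [ 540.7 -477.4  276.4  212.1   73.5]
plate_top scene 0.79 [235. 186. 345. 262.] [ 557.5 -119.7  282.7  332.1   15. ]
plate_top side 0.79 [266. 243. 362. 333.] [ 513.4 -182.5  381.3  272.2   81.1]
plate_top side 0.28 [369. 238. 426. 315.] [ 755.9 -179.2   65.2  357.1    4.5]
level scene 0.94 [373. 239. 411. 282.] [468.2 205.9  28.6 212.6  88.2]
level scene 0.81 [416. 335. 475. 391.] [713.6 497.1 179.6  56.7  76.8]
level scene 0.68 [364. 204. 379. 235.] [355.4  75.9 139.1  32.4  29.8]
level scene 0.66 [474. 297. 538. 326.] [470.2 570.9  57.1 185.3  49.2]
level scene 0.57 [324. 248. 366. 272.] [546.5  92.6 120.4  41.1  88.2]
level side 0.8 [224. 246. 263. 272.] [333.5  39.8 132.7  46.4  31.6]
level side 0.74 [240. 164. 286. 186.] [450.1 538.8  71.2 194.1  48.5]
level side 0.71 [251. 219. 308. 237.] [469.7 198.6  79.4 183.
[... 479 characters left out ...]
304. 343. 393. 430.] [ 512.7 -573.5  246.3  190.5   69.6]
plate scene 0.95 [321. 305. 391. 363.] [758.4 254.  193.2 197.4  32.8]
plate side 0.78 [329. 192. 382. 225.] [760.7 251.9 198.5 188.9  34.4]
plate side 0.26 [304. 302. 312. 340.] [ 486.3 -253.7  143.3   22.9   79.3]
mwiko scene 0.71 [194. 268. 307. 324.] [795.3 -89.7  71.  384.6   4.6]
mwiko side 0.73 [368. 236. 427. 317.] [792.1 -93.8  68.8 387.    3.7]
bolt (array([ 0.47323332, -0.30994833,  0.12242132]), [array([-1.5,  0.9]), array([-2., -1.])])
pt (array([ 0.50298465, -0.14086364,  0.09100657]), [array([-0.8,  0.5]), array([-0.9, -0.5])])
vial? (array([0.47761344, 0.21417569, 0.04387747]), [array([ 0.3, -0.3]), array([0.3, 0.2])])
```

```bash
cat >> h.py <<'E'
from scipy.spatial.transform import Rotation as Ro
def Rt(yaw,tilt=0):  # yaw: world direction of tool x (deg), tool z down; then tilt about tool x (deg)
    return Ro.from_euler('z',yaw,degrees=True)*Ro.from_euler('x',180,degrees=True)*Ro.from_euler('x',tilt,degrees=True)
def go(p,R):
    s=r.get_state();R0=Ro.from_euler('xyz',s['eef_rot'],degrees=True)
    print('t',round(s['time_s'],2),'shift cm',np.round(R0.inv().apply(np.array(p)-s['tcp_pos'])*100,2),'turn',np.round((R0.inv()*R).as_rotvec(),3))
E
python3 -c "
from h import *
print(Rt(0,-30).as_matrix().round(2)); go([.47,.252,.16],Rt(0,-30))"
```

```text
[[ 1.    0.    0.  ]
 [ 0.   -0.87 -0.5 ]
 [ 0.    0.5  -0.87]]
t 2.7 shift cm [-25.2   20.5    6.66] turn [-0.41   0.41  -1.532]
```

Request:
move_arm([
  [[-25.2, 20.5, 6.7], [-0.41, 0.41, -1.53]],
  [[-25.2, 20.5, 6.7], [-0.41, 0.41, -1.53]],
  [[-25.2, 20.5, 6.7], [-0.41, 0.41, -1.53]],
  [[-25.2, 20.5, 6.7], [-0.41, 0.41, -1.53]],
  [[-25.2, 20.5, 6.7], [-0.41, 0.41, -1.53]],
], jaw=5)

```text
time_s: 3.32
tcp_pos: [0.4808, 0.2388, 0.1634]
eef_rot: [162.5, -6.1, -38.1]
contact_force: [1.4, 0.6, -0.5]
gripper_width: 0.0509
gripper_force: 0.0
```

```bash
python3 -c "
from h import *
go([.47,.252,.16],Rt(0,-30))"
```

```text
t 3.33 shift cm [-1.69 -0.4   0.04] turn [-0.175  0.173 -0.65 ]
```

Request:
move_arm([
  [[-1.7, -0.4, 0], [-0.17, 0.17, -0.65]],
  [[-1.7, -0.4, 0], [-0.17, 0.17, -0.65]],
  [[-1.7, -0.4, 0], [-0.17, 0.17, -0.65]],
  [[-1.7, -0.4, 0], [-0.175, 0.173, -0.65]],
  [[-1.7, -0.4, 0], [-0.175, 0.173, -0.65]],
])

```text
time_s: 3.95
tcp_pos: [0.4706, 0.2512, 0.16]
eef_rot: [150.0, 0.0, -0.3]
contact_force: [-0.0, -0.6, 1.1]
gripper_width: 0.0496
gripper_force: 0.0
```

Run:
```python
from h import *
a=cap('wrist');b=cap('scene');s=cap('side')
cv2.imwrite('pics/w1.png',a['image'])
cv2.imwrite('pics/s1.png',b['image']);cv2.imwrite('pics/s2.png',s['image'])
go([.47,.252,.16],Rt(0,-30))
for n in['level','vial','board']:
  print(n,[(np.round(d['score'],2),np.round(d['box'])) for d in recognise(n,'wrist')][:4],[(np.round(d['score'],2),np.round(d['location'])) for d in pinpoint(n,'wrist')][:4])
print(pinpoint('plate_top','scene'),pinpoint('plate_top','side'),pinpoint('bolt_tab','scene'),pinpoint('bolt_tab','side'))
x=b['image'][150:290,180:360]
y=s['image'][235:385,250:400]
cv2.imwrite('pics/g.png',np.hstack([cv2.resize(x,(400,311)),cv2.resize(y,(311,311))]))
# predicted level corners in wrist
C=np.array([.47,.2,0]);yp=np.array([0,.866,-.5]);zp=np.array([0,.5,.866])
for sx in(-.09,.09):
  for dy in(0,-.018): print(proj(a,C+[sx,0,0]+dy*yp+.046*zp).round())
```

```text
t 4.1 shift cm [-0.12 -0.13 -0.  ] turn [-0.002  0.003 -0.008]
level [(np.float64(0.98), array([273.,  95., 307., 356.])), (np.float64(0.74), array([372., 283., 394., 306.])), (np.float64(0.59), array([343., 120., 464., 160.]))] [(np.float64(0.92), array([222., 293.])), (np.float64(0.63), array([123., 406.]))]
vial [(np.float64(0.78), array([346., 116., 459., 162.])), (np.float64(0.6), array([375., 285., 390., 306.])), (np.float64(0.2), array([480.,   1., 640., 282.]))] [(np.float64(0.83), array([231., 290.])), (np.float64(0.69), array([148., 406.]))]
board [(np.float64(0.77), array([  0.,  32., 282., 381.]))] []
[{'location': [205.4, 290.8], 'score': 0.71}] [{'location': [274.3, 308.8], 'score': 0.85}] [{'location': [175.0, 254.5], 'score': 0.64}] [{'location': [309.8, 309.9], 'score': 0.55}]
[[277. 354.]]
[[302. 354.]]
[[266.  90.]]
[[296.  90.]]
```

View pics/w1.png

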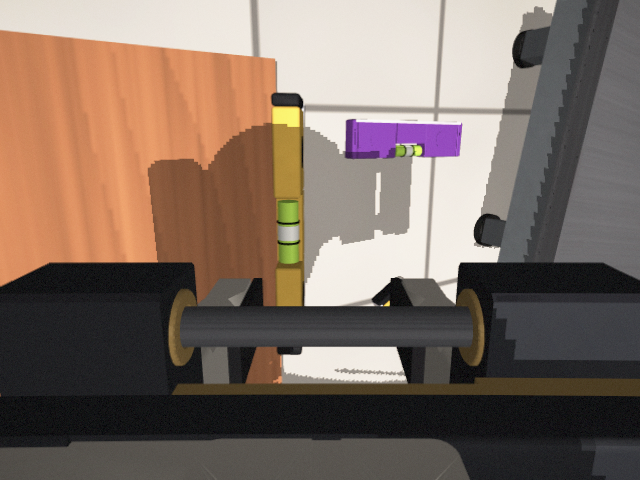

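View pics/g.png

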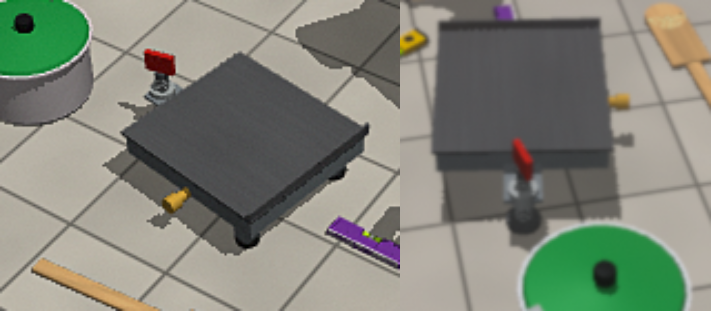

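Run:
```python
from h import *
go([.469,.225,.065],Rt(-1,-30))
a=dict(cap('scene'));s=cap('side')
# griddle pose fit: corners of plate from full-image crops
P=tri([(a,290.8,205.4),(s,308.8,274.3)]);B=tri([(a,254.5,175),(s,309.8,309.9)]);print(P,B)
# picked corners in g.png (scene crop scale 400/180, side 311/150)
sc=lambda x,y:(180+x*180/400,150+y*140/311); sd=lambda x,y:(250+(x-400)*150/311,235+y*150/311)
for n,u in [('left',(124,133)),('far',(239,55)),('near',(247,216)),('right',(367,130))]: print('scene',n,atz(a,*sc(*u),.09).round(3))
for n,u in [('bl',(433,151)),('br',(611,151)),('tl',(441,25)),('tr',(599,25))]: print('side',n,atz(s,*sd(*u),.09).round(3))
```

```text
t 4.6 shift cm [-0.2  -2.53  9.56] turn [-0.001 -0.006  0.01 ]
(array([ 0.50368007, -0.13929389,  0.09754222]), [array([-1.4,  0.9]), array([-1.6, -0.9])]) (array([ 0.47251183, -0.30555491,  0.12310182]), [array([-1.9,  1.1]), array([-2.4, -1.3])])
scene left [ 0.602 -0.277  0.09 ]
scene far [ 0.374 -0.238  0.09 ]
scene near [ 0.639 -0.039  0.09 ]
scene right [0.411 0.01  0.09 ]
side bl [ 0.369 -0.247  0.09 ]
side br [ 0.597 -0.294  0.09 ]
side tl [0.416 0.013 0.09 ]
side tr [ 0.645 -0.034  0.09 ]
```

Request:
move_arm([
  [[-0.2, -2.5, 5], [0, 0, 0.01]],
  [[-0.2, -2.5, 9.5], [0, 0, 0.01]],
  [[-0.2, -2.5, 9.5], [0, 0, 0.01]],
], jaw=2.8)

```text
time_s: 5.08
tcp_pos: [0.4673, 0.222, 0.0634]
eef_rot: [149.7, -0.1, -0.9]
contact_force: [-0.7, 0.1, 0.3]
gripper_width: 0.0295
gripper_force: 0.0
```

Run:
```python
from h import *
a=cap('wrist','w2.png')
h=.034
go([.469,.190+.5*h,.0045+.866*h],Rt(-1,-30))
p=np.array(r.get_state()['tcp_pos'])
print('tcp px',proj(a,p))
print([d['location'] for d in pinpoint('vial','wrist')][:2])
```

```text
t 5.12 shift cm [ 0.06 -0.09  3.54] turn [ 0.002 -0.005  0.001]
tcp px [[322.69829902 301.39148055]]
[[272.4, 320.2], [147.1, 468.6]]
```

View pics/w2.png

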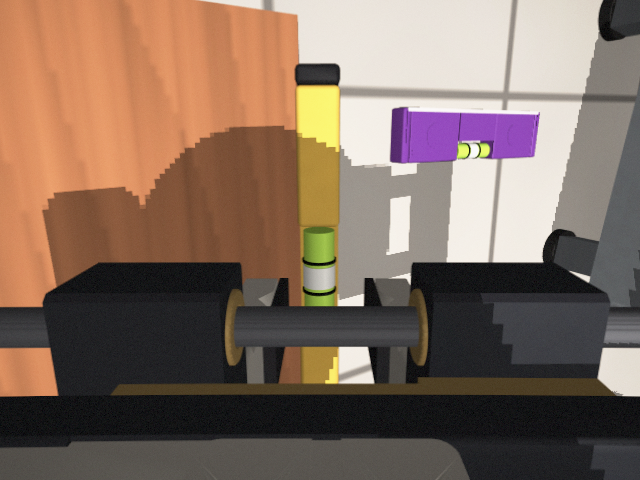

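Request:
move_arm([
  [[0.1, -0.1, 1.8], [0, 0, 0]],
  [[0.1, -0.1, 3.5], [0, 0, 0]],
  [[0.1, -0.1, 3.5], [0, 0, 0]],
])

```text
time_s: 5.55
tcp_pos: [0.4701, 0.2088, 0.0353]
eef_rot: [150.1, -0.3, -0.8]
contact_force: [0.2, 0.3, 0.1]
gripper_width: 0.0279
gripper_force: 0.0
```

Request:
move_arm([
  [[0, 0, 0.3], [0, 0, 0]],
  [[0, 0, 0.3], [0, 0, 0]],
])

```text
time_s: 5.8
tcp_pos: [0.4702, 0.2077, 0.0328]
eef_rot: [150.1, -0.3, -0.8]
contact_force: [-0.4, -0.2, -0.9]
gripper_width: 0.0279
gripper_force: 0.0
```

Request:
move_arm([
  [[0, 0, 0], [0, 0, 0]],
  [[0, 0, 0], [0, 0, 0]],
  [[0, 0, 0], [0, 0, 0]],
], jaw=1, squeeze=30)

```text
time_s: 6.18
tcp_pos: [0.47, 0.2072, 0.0324]
eef_rot: [150.1, -0.3, -0.8]
contact_force: [-0.7, 0.7, 2.4]
gripper_width: 0.0174
gripper_force: 30.0
```

Request:
move_arm([
  [[0, 2.5, -4.3], [0, 0, 0]],
  [[0, 5, -8.7], [0, 0, 0]],
  [[0, 8, -13.9], [0, 0, 0]],
  [[0, 8, -13.9], [0.15, 0, 0]],
  [[0, 8, -13.9], [0.3, 0, 0]],
])

```text
time_s: 6.8
tcp_pos: [0.4688, 0.2078, 0.1928]
eef_rot: [167.6, -0.3, -0.8]
contact_force: [-0.4, -1.0, -2.5]
gripper_width: 0.0174
gripper_force: 30.0
```

Run:
```python
from h import *
s=r.get_state();print(s['joints'].round(1),s['gripper_width'])
go([.507,-.138,.2],Rt(80))
go([.507,-.138,.2],Rt(-100))
```

```text
[ 51.9  10.7 -22.2   8.4 -67.1  33.3] 0.01736208267326373
t 6.8 shift cm [ 4.29 33.86  6.76] turn [ 0.184  0.148 -1.404]
t 6.8 shift cm [ 4.29 33.86  6.76] turn [ 0.155 -0.192  1.724]
```

Request:
move_arm([
  [[4.3, 33.9, 5], [0.155, -0.19, 1.72]],
  [[4.3, 33.9, 5], [0.155, -0.19, 1.72]],
  [[4.3, 33.9, 5], [0.155, -0.19, 1.72]],
  [[4.3, 33.9, 5], [0.155, -0.19, 1.72]],
  [[4.3, 33.9, 5], [0.155, -0.19, 1.72]],
])

```text
time_s: 7.42
tcp_pos: [0.5029, -0.1045, 0.2163]
eef_rot: [174.3, -3.3, -54.6]
contact_force: [1.4, 0.7, -2.7]
gripper_width: 0.0181
gripper_force: 30.0
```

Run:
```python
from h import *
s=r.get_state();print(s['joints'].round(1),s['gripper_width'])
go([.507,-.138,.2],Rt(-100))
```

```text
[ 14.2   7.  -21.4   5.6 -65.9  18.6] 0.018064647869105336
t 7.42 shift cm [2.87 1.42 1.95] turn [ 0.072 -0.093  0.789]
```

Request:
move_arm([
  [[2.9, 1.4, 2], [0.07, -0.09, 0.79]],
  [[2.9, 1.4, 2], [0.07, -0.09, 0.79]],
  [[2.9, 1.4, 2], [0.07, -0.09, 0.79]],
  [[2.9, 1.4, 2], [0.072, -0.093, 0.79]],
  [[2.9, 1.4, 2], [0.072, -0.093, 0.79]],
])

```text
time_s: 8.05
tcp_pos: [0.5072, -0.1365, 0.1991]
eef_rot: [179.9, -0.0, -100.0]
contact_force: [-0.1, 0.3, -2.3]
gripper_width: 0.0177
gripper_force: 30.0
```

Run:
```python
from h import *
s=r.get_state();print(s['joints'].round(1),s['gripper_width'],s['contact_force'])
go([.507,-.138,.15],Rt(-100))
a=cap('wrist','w3.png');b=cap('scene');c=cap('side')
x=b['image'][100:290,170:370];y=c['image'][200:390,230:430]
cv2.imwrite('pics/g2.png',np.hstack([cv2.resize(x,(400,380)),cv2.resize(y,(400,380))]))
cv2.imwrite('pics/s3.png',b['image'])
# where is the griddle lip + level in wrist
print([d['location'] for d in pinpoint('level','wrist')][:3],[d['location'] for d in pinpoint('bolt_tab','wrist')][:3])
```

```text
[  6.4   7.7 -20.4   0.  -62.  -16.4] 0.017703660740432167 [-0.12021247  0.34299302 -2.26128413]
t 8.05 shift cm [ 0.14 -0.01  4.91] turn [ 0.001 -0.001  0.   ]
[[277.3, 326.9]] []
```

View pics/w3.png

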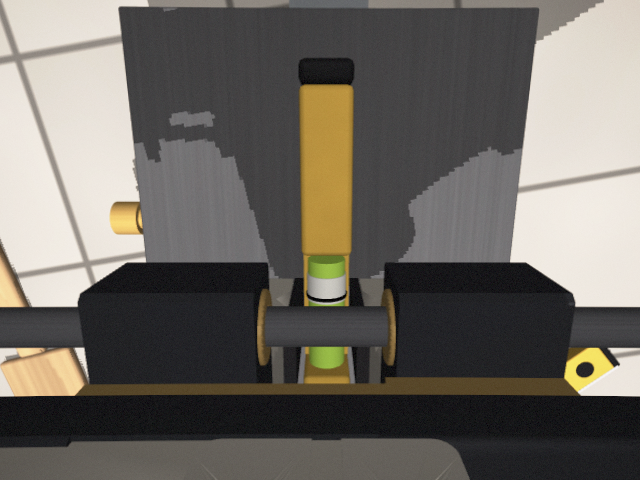

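Request:
move_arm([
  [[0.1, 0, 4], [0, 0, 0]],
  [[0.1, 0, 6.8], [0, 0, 0]],
  [[0.1, 0, 7.1], [0, 0, 0]],
  [[0.1, 0, 7.1], [0, 0, 0]],
])

```text
time_s: 8.8
tcp_pos: [0.5085, -0.1374, 0.1293]
eef_rot: [-180.0, -0.1, -99.7]
contact_force: [0.5, -0.4, -0.8]
gripper_width: 0.0175
gripper_force: 30.0
```

Request:
move_arm([
  [[0, 0, 0.1], [0, 0, 0]],
  [[0, 0, 0.2], [0, 0, 0]],
  [[0, 0, 0.3], [0, 0, 0]],
  [[0, 0, 0.3], [0, 0, 0]],
])

```text
time_s: 9.3
tcp_pos: [0.5078, -0.1374, 0.1257]
eef_rot: [180.0, -0.1, -99.7]
contact_force: [-0.3, -0.3, -3.1]
gripper_width: 0.0176
gripper_force: 30.0
```

Request:
move_arm([
  [[0, 0, 0.1], [0, 0, 0]],
  [[0, 0, 0.2], [0, 0, 0]],
  [[0, 0, 0.2], [0, 0, 0]],
])

```text
time_s: 9.68
tcp_pos: [0.5077, -0.1374, 0.1235]
eef_rot: [180.0, -0.1, -99.7]
contact_force: [0.2, 0.4, -3.0]
gripper_width: 0.0177
gripper_force: 30.0
```

Request:
move_arm([
  [[0, 0, 0.1], [0, 0, 0]],
  [[0, 0, 0.1], [0, 0, 0]],
])

```text
time_s: 9.93
tcp_pos: [0.5078, -0.1374, 0.1225]
eef_rot: [180.0, -0.1, -99.7]
contact_force: [-0.2, -0.4, -2.4]
gripper_width: 0.0177
gripper_force: 30.0
```

Request:
move_arm([
  [[0, 0, 0.1], [0, 0, 0]],
  [[0, 0, 0.1], [0, 0, 0]],
])

```text
time_s: 10.18
tcp_pos: [0.508, -0.1375, 0.1218]
eef_rot: [180.0, -0.1, -99.7]
contact_force: [-0.0, -1.1, -2.0]
gripper_width: 0.0175
gripper_force: 30.0
```

Request:
move_arm([
  [[0, 0, 0.1], [0, 0, 0]],
  [[0, 0, 0.1], [0, 0, 0]],
])

```text
time_s: 10.42
tcp_pos: [0.5081, -0.1375, 0.1217]
eef_rot: [-180.0, -0.1, -99.7]
contact_force: [-2.7, 0.6, 7.2]
gripper_width: 0.0174
gripper_force: 30.0
```

Request:
move_arm([
  [[0, 0, 0.1], [0, 0, 0]],
  [[0, 0, 0.1], [0, 0, 0]],
])

```text
time_s: 10.68
tcp_pos: [0.5082, -0.1376, 0.1216]
eef_rot: [-179.9, -0.1, -99.7]
contact_force: [-5.5, 2.4, 16.0]
gripper_width: 0.0177
gripper_force: 30.0
```

Request:
move_arm([
  [[0, 0, -0.15], [0, 0, 0]],
  [[0, 0, -0.15], [0, 0, 0]],
])

```text
time_s: 10.92
tcp_pos: [0.5081, -0.1375, 0.1217]
eef_rot: [-180.0, -0.1, -99.7]
contact_force: [-2.6, 0.7, 6.0]
gripper_width: 0.0175
gripper_force: 30.0
```

Request:
move_arm([
  [[0, 0, 0], [0, 0, 0]],
  [[0, 0, 0], [0, 0, 0]],
  [[0, 0, -3], [0, 0, 0]],
  [[0, 0, -8], [0, 0, 0]],
  [[0, 0, -8], [0, 0, 0]],
], jaw=3.5)

```text
time_s: 11.55
tcp_pos: [0.5104, -0.1375, 0.2049]
eef_rot: [-179.6, -0.0, -99.7]
contact_force: [-0.0, 0.1, -1.1]
gripper_width: 0.0352
gripper_force: 0.0
```

Run:
```python
from h import *
a=cap('wrist','w4.png');b=cap('scene');c=cap('side')
x=b['image'][140:280,200:380];y=c['image'][210:360,230:423]
cv2.imwrite('pics/g3.png',np.vstack([cv2.resize(np.hstack([cv2.resize(x,(193,150)),y]),(800,311),interpolation=cv2.INTER_CUBIC),cv2.resize(a['image'][100:400,120:520],(380,285)).copy() if 0 else cv2.resize(a['image'][:290],(800,289))[:289]]))
print([d['location'] for d in pinpoint('level','wrist')][:3],[d['location'] for d in pinpoint('vial','wrist')][:3],[d['location'] for d in pinpoint('bolt_tab','wrist')][:3],[d['location'] for d in pinpoint('bolt_tab','side')][:3])
```

```text
[[240.2, 333.2]] [[249.0, 333.6]] [] [[312.6, 307.6], [213.1, 356.5]]
```

View pics/g3.png

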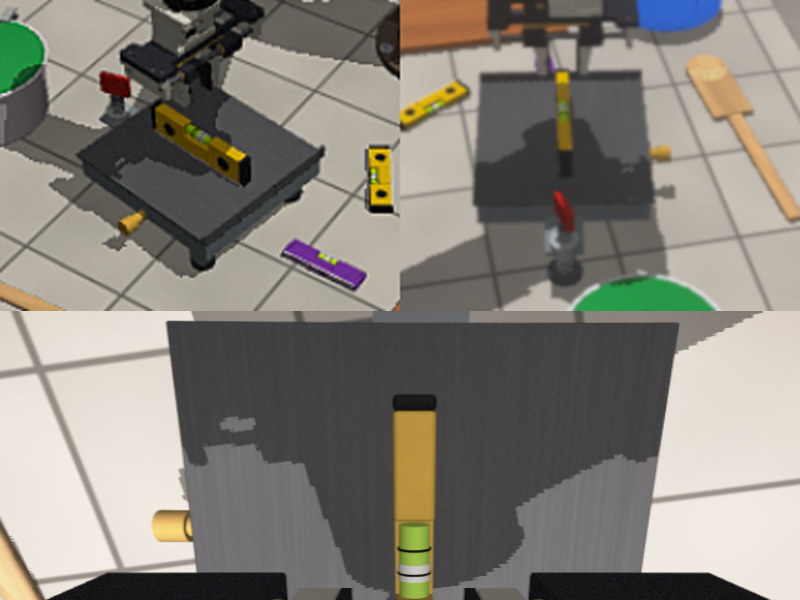

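```bash
cat >> h.py <<'E'
def bubble(c):
    # white run and black lines along the vial: green mask -> column, then rows
    im=c['image'].astype(int);B,G,R=im[...,0],im[...,1],im[...,2]
    lime=(G>R+25)&(G>B+60)
    n,l,st,ce=cv2.connectedComponentsWithStats(cv2.dilate(lime.astype(np.uint8),np.ones((15,3))))
    k=1+np.argmax(st[1:,4]);x0=int(round(ce[k][0]));y0=st[k,1];y1=y0+st[k,3]
    p=im[y0:y1,x0-4:x0+5].mean(1)
    return x0,y0,p
E
python3 - <<'E'
from h import *
a=cap('wrist');x0,y0,p=bubble(a)
print(x0,[(y0+i,*v.astype(int)) for i,v in enumerate(p)])
c=np.array([.507,-.138])
print(proj(a,[.475,-.309,.115]),proj(a,[.508,-.1375,.1275]))
go([.475,-.309,.19],Rt(-100))
E
```

```text
325 [(np.int32(211), np.int64(56), np.int64(130), np.int64(166)), (np.int32(212), np.int64(48), np.int64(114), np.int64(145)), (np.int32(213), np.int64(45), np.int64(106), np.int64(134)), (np.int32(214), np.int64(55), np.int64(133), np.int64(154)), (np.int32(215), np.int64(42), np.int64(114), np.int64(94)), (np.int32(216), np.int64(42), np.int64(114), np.int64(93)), (np.int32(217), np.int64(41), np.int64(113), np.int64(93)), (np.int32(218), np.int64(43), np.int64(118), np.int64(96)), (np.int32(219), np.int64(60), np.int64(158), np.int64(129)), (np.int32(220), np.int64(72), np.int64(188), np.int64(153)), (np.int32(221), np.int64(71), np.int64(186), np.int64(152)), (np.int32(222), np.int64(71), np.int64(186), np.int64(153)), (np.int32(223), np.int64(72), np.int64(187), np.int64(153)), (np.int32(224), np.int64(72), np.int64(187), np.int64(153)), (np.int32(225), np.int64(71), np.int64(187), np.int64(153)), (np.int32(226), np.int64(71), np.int64(186), np.int64(152)), (np.int32(227), np.int64(71), np.int64(186), np.int64(152)), (np.int32(228), np.int64(71), np.int64(187), np.int64(153)), (
[... 1683 characters left out ...]
, np.int64(151)), (np.int32(257), np.int64(71), np.int64(186), np.int64(152)), (np.int32(258), np.int64(78), np.int64(185), np.int64(153)), (np.int32(259), np.int64(150), np.int64(179), np.int64(174)), (np.int32(260), np.int64(191), np.int64(197), np.int64(200)), (np.int32(261), np.int64(192), np.int64(198), np.int64(200)), (np.int32(262), np.int64(191), np.int64(197), np.int64(200)), (np.int32(263), np.int64(191), np.int64(197), np.int64(200)), (np.int32(264), np.int64(191), np.int64(198), np.int64(200)), (np.int32(265), np.int64(191), np.int64(198), np.int64(200))]
[[ 332.68442376 -102.13243925]] [[325.89431346 251.32920876]]
t 11.95 shift cm [17.47  0.3   1.06] turn [ 0.002 -0.002  0.005]
```

Request:
move_arm([
  [[6, 0.1, 0], [0, 0, 0]],
  [[12, 0.2, 0], [0, 0, 0]],
  [[17.5, 0.3, 0], [0, 0, 0]],
  [[17.5, 0.3, 0], [0, 0, 0]],
], jaw=6)

```text
time_s: 12.45
tcp_pos: [0.4741, -0.3123, 0.2004]
eef_rot: [179.9, -0.1, -100.0]
contact_force: [-1.0, -0.5, 0.5]
gripper_width: 0.0597
gripper_force: 0.0
```

Run:
```python
from h import *
w=cv2.imread('pics/w4.png')
print([(i,*w[i,325:332].mean(0).astype(int)) for i in range(230,300)if w[i,325:332].mean()<60 or w[i,325:332,0].mean()>130])
a=cap('wrist','w5.png')
print([(d['score'],d['location']) for d in pinpoint('bolt_tab','wrist')][:3],proj(a,[.475,-.309,.115]))
im=a['image'].astype(int);red=((im[...,2]>im[...,1]+70)&(im[...,2]>im[...,0]+70)).astype(np.uint8)
ys,xs=np.nonzero(red);print(len(xs),xs.min() if len(xs) else 0,xs.max()if len(xs) else 0,ys.min()if len(xs) else 0,ys.max()if len(xs) else 0)
for d in('scene','side'):
  c=cap(d);im=c['image'].astype(int);red=((im[...,2]>im[...,1]+60)&(im[...,2]>im[...,0]+60)).astype(np.uint8)
  cv2.imwrite('pics/t_%s.png'%d,c['image'])
  n,l,st,ce=cv2.connectedComponentsWithStats(red);print(d,[(s.tolist()) for s in st[1:] if s[4]>15])
```

```text
[(240, np.int64(14), np.int64(35), np.int64(29)), (241, np.int64(9), np.int64(21), np.int64(17)), (256, np.int64(184), np.int64(191), np.int64(193)), (257, np.int64(186), np.int64(193), np.int64(195)), (258, np.int64(185), np.int64(191), np.int64(193)), (259, np.int64(185), np.int64(191), np.int64(194)), (260, np.int64(185), np.int64(191), np.int64(194)), (261, np.int64(185), np.int64(191), np.int64(193)), (262, np.int64(185), np.int64(191), np.int64(193)), (263, np.int64(182), np.int64(188), np.int64(190)), (265, np.int64(12), np.int64(10), np.int64(12)), (267, np.int64(180), np.int64(186), np.int64(188)), (268, np.int64(184), np.int64(191), np.int64(193)), (269, np.int64(184), np.int64(190), np.int64(193)), (270, np.int64(185), np.int64(191), np.int64(193)), (271, np.int64(182), np.int64(189), np.int64(191)), (272, np.int64(153), np.int64(188), np.int64(181))]
[(0.77, [246.4, 327.0])] [[326.31766917 250.93749444]]
1329 303 346 215 291
scene [[77, 94, 55, 41, 1120], [59, 104, 19, 28, 252], [136, 121, 49, 29, 259], [132, 135, 38, 24, 157], [142, 157, 10, 12, 18], [245, 172, 14, 12, 80], [27, 183, 65, 38, 762], [49, 182, 22, 11, 56], [76, 193, 23, 16, 53], [99, 193, 17, 6, 31], [373, 227, 97, 76, 1931], [410, 251, 58, 62, 444], [0, 306, 7, 4, 17], [0, 309, 32, 32, 471], [0, 327, 32, 43, 596], [414, 336, 64, 54, 831]]
side [[329, 165, 4, 26, 52], [222, 199, 66, 34, 1762], [305, 302, 8, 19, 57]]
```

View pics/w5.png

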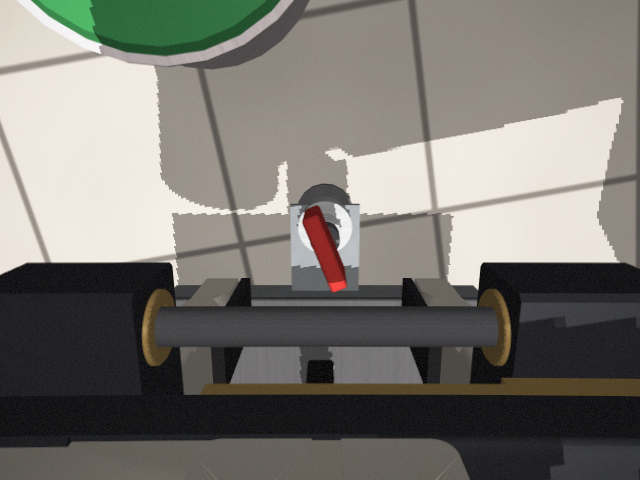

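Run:
```python
from h import *
a=cap('wrist');im=a['image'].astype(int)
red=((im[...,2]>im[...,1]+70)&(im[...,2]>im[...,0]+70)).astype(np.uint8)
(c,s,an)=cv2.minAreaRect(np.argwhere(red)[:,::-1].astype(np.float32));print(c,s,an)
p=atz(a,313,209,.132);q=atz(a,339,284,.132)
print(p,q,np.linalg.norm(p-q),(p+q)/2,np.degrees(np.arctan2(*(p-q)[1::-1])))
m=(p+q)/2
# predicted silhouettes overlap search
best=[]
for yaw in range(-95,-60,1):
  for dx in np.arange(-.006,.0061,.002):
    for dy in np.arange(-.006,.0061,.002):
      R=Ro.from_euler('z',yaw,degrees=True).as_matrix()
      V=np.array([[i*.023,j*.005,k] for i in(-1,1) for j in(-1,1) for k in(-.017,.017)])@R.T+[.475+dx,-.309+dy,.115]
      h=cv2.convexHull(proj(a,V).astype(np.int32));z=np.zeros((480,640),np.uint8);cv2.fillConvexPoly(z,h,1)
      best.append(((z&red).sum()/(z|red).sum(),yaw,dx,dy))
best.sort();b=best[-1];print(b);go([.475+b[2],-.309+b[3],.101],Rt(b[1]))
print(r.get_state()['joints'].round(1))
```

```text
(326.0812683105469, 245.96710205078125) (79.14854431152344, 17.107105255126953) 67.93209838867188
[ 0.4787912  -0.33450846  0.132     ] [ 0.47191638 -0.28959558  0.132     ] 0.045435994954149385 [ 0.47535379 -0.31205202  0.132     ] -81.29727268611516
(np.float64(0.6773031394750386), -81, np.float64(0.0), np.float64(0.002))
t 12.7 shift cm [-0.14  0.08 10.03] turn [ 0.001 -0.001 -0.326]
[-13.1  11.5 -15.4   0.1 -63.2   3.4]
```

Request:
move_arm([
  [[0.1, 0.1, 2], [0, 0, -0.17]],
  [[0.1, 0.1, 5], [0, 0, -0.33]],
  [[0.1, 0.1, 9], [0, 0, -0.33]],
  [[0.1, 0.1, 9.8], [0, 0, -0.33]],
  [[0.1, 0.1, 9.8], [0, 0, -0.33]],
])

```text
time_s: 13.32
tcp_pos: [0.4747, -0.3098, 0.1039]
eef_rot: [179.9, -0.1, -80.7]
contact_force: [0.1, 0.5, 0.7]
gripper_width: 0.0598
gripper_force: 0.0
```

Request:
move_arm([
  [[0, 0, 0], [0, 0, 0]],
  [[0, 0, 0], [0, 0, 0]],
  [[0, 0, 0], [0, 0, 0]],
  [[0, 0, 0], [0, 0, 0]],
], jaw=0.3, squeeze=30)

```text
time_s: 13.82
tcp_pos: [0.4742, -0.3103, 0.1037]
eef_rot: [180.0, -0.1, -80.8]
contact_force: [0.0, -0.2, -0.1]
gripper_width: 0.0258
gripper_force: 0.0
```

Request:
move_arm([
  [[0, 0, 0], [0, 0, 0]],
  [[0, 0, 0], [0, 0, 0]],
  [[0, 0, 0], [0, 0, 0]],
  [[0, 0, 0], [0, 0, 0]],
])

```text
time_s: 14.32
tcp_pos: [0.4747, -0.3102, 0.1034]
eef_rot: [-180.0, -0.1, -80.8]
contact_force: [3.3, 0.7, -2.0]
gripper_width: 0.0099
gripper_force: 29.7
```

Request:
move_arm([
  [[0, 0, 0], [0, 0, 0.18]],
  [[0, 0, 0], [0, 0, 0.36]],
  [[0, 0, 0], [0, 0, 0.54]],
  [[0, 0, 0], [0, 0, 0.72]],
  [[0, 0, 0], [0, 0, 0.9]],
])

```text
time_s: 14.95
tcp_pos: [0.4756, -0.3104, 0.1034]
eef_rot: [-179.8, -0.0, -132.7]
contact_force: [7.0, -1.3, -4.6]
gripper_width: 0.0101
gripper_force: 29.7
```

Request:
move_arm([
  [[0, 0, 0], [0, 0, 0.18]],
  [[0, 0, 0], [0, 0, 0.36]],
  [[0, 0, 0], [0, 0, 0.54]],
  [[0, 0, 0], [0, 0, 0.72]],
  [[0, 0, 0], [0, 0, 0.9]],
])

```text
time_s: 15.58
tcp_pos: [0.4759, -0.3112, 0.1034]
eef_rot: [-179.8, 0.1, 175.7]
contact_force: [8.2, -6.0, -7.2]
gripper_width: 0.0099
gripper_force: 29.8
```

Request:
move_arm([
  [[0, 0, 0], [0, 0, 0.1]],
  [[0, 0, 0], [0, 0, 0.1]],
  [[0, 0, 0], [0, 0, 0.1]],
])

```text
time_s: 15.95
tcp_pos: [0.4758, -0.3113, 0.1034]
eef_rot: [-179.9, 0.2, 170.3]
contact_force: [6.9, -6.1, -7.0]
gripper_width: 0.0101
gripper_force: 30.0
```

Request:
move_arm([
  [[0, 0, 0], [0, 0, 0]],
  [[0, 0, 0], [0, 0, 0]],
  [[0, 0, -5], [0, 0, 0]],
  [[0, 0, -10], [0, 0, 0]],
  [[0, 0, -10], [0, 0, 0]],
], jaw=3)

```text
time_s: 16.58
tcp_pos: [0.476, -0.311, 0.2079]
eef_rot: [-179.8, 0.4, 170.4]
contact_force: [0.9, 0.2, -1.0]
gripper_width: 0.03
gripper_force: 0.0
```

Run:
```python
from h import *
print(r.get_state()['joints'].round(1)); go([.518,-.088,.205],Rt(-100))
```

```text
[-13.3  11.1 -15.    0.2 -63.5 -86.4]
t 16.57 shift cm [-0.4  22.69  0.22] turn [-0.008  0.003 -1.565]
```

Request:
move_arm([
  [[-0.4, 22.7, 0.2], [0, 0, -1.565]],
  [[-0.4, 22.7, 0.2], [0, 0, -1.565]],
  [[-0.4, 22.7, 0.2], [0, 0, -1.565]],
  [[-0.4, 22.7, 0.2], [0, 0, -1.565]],
  [[-0.4, 22.7, 0.2], [0, 0, -1.565]],
])

```text
time_s: 17.2
tcp_pos: [0.5161, -0.0846, 0.2005]
eef_rot: [180.0, -0.1, -135.4]
contact_force: [0.9, -0.5, 0.3]
gripper_width: 0.0301
gripper_force: 0.0
```

Run:
```python
from h import *
go([.518,-.088,.205],Rt(-100))
```

```text
t 17.2 shift cm [ 0.11 -0.38 -0.45] turn [ 0.001 -0.002 -0.618]
```

Request:
move_arm([
  [[0.1, -0.4, -0.4], [0, 0, -0.62]],
  [[0.1, -0.4, -0.4], [0, 0, -0.62]],
  [[0.1, -0.4, -0.4], [0, 0, -0.62]],
  [[0.1, -0.4, -0.4], [0, 0, -0.62]],
  [[0.1, -0.4, -0.4], [0, 0, -0.62]],
])

```text
time_s: 17.82
tcp_pos: [0.5177, -0.0906, 0.2045]
eef_rot: [179.9, -0.1, -100.5]
contact_force: [0.3, -0.2, -0.4]
gripper_width: 0.0302
gripper_force: 0.0
```

```bash
cat >> h.py <<'E'
def meas(c):
    x0,y0,p=bubble(c);B,G,R=p.T
    g=G;dark=np.clip(150-g,0,None);i=np.arange(len(p))
    inner=(i>8)&(i<len(p)-8)
    sel=np.nonzero(inner&(g<90))[0]
    grp=np.split(sel,np.nonzero(np.diff(sel)>1)[0]+1)
    lines=[(np.sum(k*dark[k])/dark[k].sum())+y0 for k in grp if len(k)]
    w=np.nonzero(B>130)[0]+y0
    return x0,y0,y0+len(p),lines,(w.min(),w.max()) if len(w) else None
E
python3 - <<'E'
from h import *
a=cap('wrist','w6.png');print(meas(a))
s=r.get_state();print(s['time_s'],s['tcp_pos'],s['eef_rot'])
E
```

```text
(328, np.int32(123), np.int32(168), [np.float64(156.38446411012782)], (np.int64(161), np.int64(167)))
17.875 [ 0.51785398 -0.09062757  0.20457714] [ 1.79924189e+02 -9.68797139e-02 -1.00527278e+02]
```

```bash
cat >> h.py <<'E'
def bub(c,x0,v0=100,v1=290):
    p=c['image'][:,x0-4:x0+5].astype(float).mean(1);i=np.arange(480);q=(i>=v0)&(i<v1)
    d=i[q&(p.max(1)<80)&(p[:,1]>=0)]
    w=i[q&(p[:,0]>130)];g=i[q&(p[:,1]>p[:,2]+20)]
    return 'dark',d.tolist(),'white',(w.min(),w.max(),len(w)) if len(w) else 0,'lime',(g.min(),g.max())
E
python3 - <<'E'
from h import *
a=cap('wrist');print(bub(a,328)); print(proj(a,[.508,-.1375,.1275]))
E
```

```text
('dark', [156, 157, 183, 184], 'white', (np.int64(161), np.int64(179), 19), 'lime', (np.int64(130), np.int64(208)))
[[329.09424912 164.83395479]]
```

Run:
```python
from h import *
go([.508,-.136,.150],Rt(-99.7))
```

```text
t 17.93 shift cm [4.63 0.15 5.48] turn [ 0.001 -0.002 -0.014]
```

Request:
move_arm([
  [[4.6, 0.15, 0], [0, 0, -0.014]],
  [[4.6, 0.15, 0], [0, 0, -0.014]],
  [[4.6, 0.15, 0], [0, 0, -0.014]],
  [[4.6, 0.15, 2.5], [0, 0, -0.014]],
  [[4.6, 0.15, 2.5], [0, 0, -0.014]],
], jaw=0)

```text
time_s: 18.55
tcp_pos: [0.5075, -0.135, 0.1787]
eef_rot: [179.8, -0.1, -99.6]
contact_force: [0.2, -0.4, 0.0]
gripper_width: 0.0004
gripper_force: 0.0
```

Request:
move_arm([
  [[0, 0, 2], [0, 0, 0]],
  [[0, 0, 2.8], [0, 0, 0]],
  [[0, 0, 3.2], [0, 0, 0]],
  [[0, 0, 3.2], [0, 0, 0]],
  [[0, 0, 3.2], [0, 0, 0]],
])

```text
time_s: 19.18
tcp_pos: [0.5089, -0.1356, 0.1487]
eef_rot: [-180.0, -0.1, -99.6]
contact_force: [-0.6, 0.7, -0.6]
gripper_width: 0.0004
gripper_force: 0.0
```

Request:
move_arm([
  [[0, 0, 0.5], [0, 0, 0]],
  [[0, 0, 0.9], [0, 0, 0]],
  [[0, 0, 1.1], [0, 0, 0]],
  [[0, 0, 1.1], [0, 0, 0]],
])

```text
time_s: 19.68
tcp_pos: [0.5084, -0.1357, 0.1369]
eef_rot: [180.0, -0.1, -99.6]
contact_force: [0.1, 0.2, -0.1]
gripper_width: 0.0008
gripper_force: 0.0
```

Request:
move_arm([
  [[0, 0, 0.1], [0, 0, 0]],
  [[0, 0, 0.2], [0, 0, 0]],
  [[0, 0, 0.2], [0, 0, 0]],
])

```text
time_s: 20.05
tcp_pos: [0.5093, -0.1358, 0.1364]
eef_rot: [-179.9, -0.1, -99.6]
contact_force: [-2.3, 0.4, 8.6]
gripper_width: 0.0005
gripper_force: 4.1
```

Request:
move_arm([
  [[0, 0, 0.1], [0, 0, 0]],
  [[0, 0, 0.1], [0, 0, 0]],
])

```text
time_s: 20.3
tcp_pos: [0.5099, -0.1359, 0.1364]
eef_rot: [-179.8, -0.1, -99.6]
contact_force: [-2.6, 1.5, 14.6]
gripper_width: 0.0005
gripper_force: 7.4
```

Request:
move_arm([
  [[0, 0, 0], [0, 0, 0]],
  [[0, 0, 0], [0, 0, 0]],
  [[0, 0, 0], [0, 0, 0]],
  [[0, 0, 0], [0, 0, 0]],
  [[0, 0, 0], [0, 0, 0]],
])

```text
time_s: 20.92
tcp_pos: [0.5099, -0.1359, 0.1364]
eef_rot: [-179.8, -0.1, -99.6]
contact_force: [-3.6, 1.1, 15.1]
gripper_width: 0.0005
gripper_force: 7.3
```

Request:
move_arm([
  [[0, 0, 0], [0, 0, 0]],
  [[0, 0, 0], [0, 0, 0]],
  [[0, 0, 0], [0, 0, 0]],
  [[0, 0, 0], [0, 0, 0]],
  [[0, 0, 0], [0, 0, 0]],
])

```text
time_s: 21.55
tcp_pos: [0.5099, -0.1359, 0.1364]
eef_rot: [-179.8, -0.1, -99.6]
contact_force: [-2.5, 0.5, 15.0]
gripper_width: 0.0002
gripper_force: 7.3
```

Run:
```python
from h import *
a=cap('wrist');b=cap('scene');c=cap('side')
x=b['image'][150:270,220:370];y=c['image'][220:340,240:390]
cv2.imwrite('pics/f.png',np.vstack([cv2.resize(np.hstack([x,y]),(750,300),interpolation=cv2.INTER_CUBIC),cv2.resize(a['image'][100:400,160:510],(350,300))[:, :].repeat(1,1) if 0 else cv2.resize(a['image'][100:400],(750,300))]))
print(r.get_state()['contact_force'],bub(a,326,100,330))
```

```text
[-3.10527639  1.60358859 15.06941055] ('dark', [278, 279, 280, 281, 282, 283, 284, 285, 286, 287, 288, 289, 290, 291, 292, 293, 294, 295, 296, 297, 298, 299, 300, 301, 302, 303, 304, 305, 306, 307, 308, 309, 310, 311, 312, 313, 314, 315, 316, 317, 318, 319, 320, 321, 322, 323, 324, 325, 326, 327, 328, 329], 'white', 0, 'lime', (np.int64(244), np.int64(277)))
```

View pics/f.png

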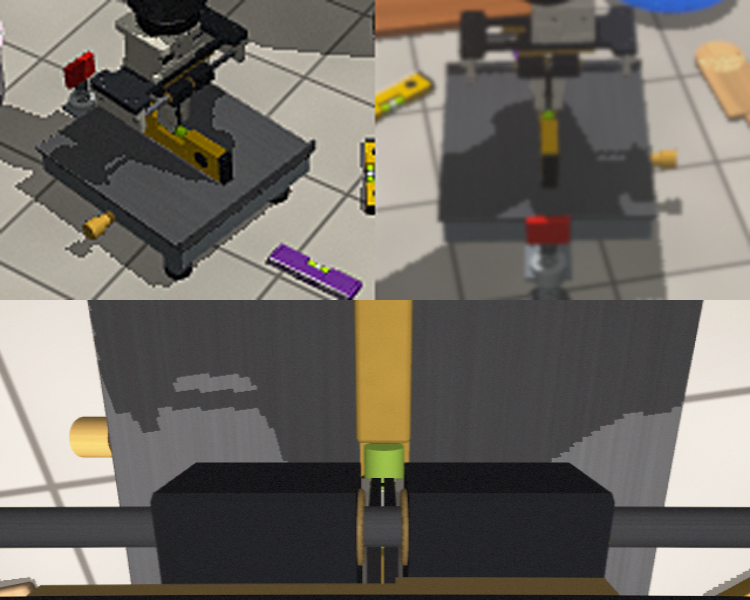

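The level stands upright under the shut fingers with a steady 15 N push. The bubble measured centred just before pressing, and the level sits flush on the plate.

```bash
python3 -c "
from plant import r
print(r.close_job())"
```

```text
the job is handed in; nothing more can be done
None
```

The job is handed in: the level stands on the griddle pointing at the bolt, held down with a steady push of about 15 N. The bubble measured centred just before I pressed; the fingers then covered the vial, so I couldn't re-read it under the push, and the hand-in returned no verdict.

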